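# Fasten the splash cover of a bench scale with a push rivet

## Robot

A 6-joint arm with a two-finger parallel gripper is mounted at the origin on the work surface. World frame = base frame: x ahead of the robot, y to its left, z up, the work surface at z = 0. Lengths are in m, angles in rad, forces in N, time in s.
With the tool pointing down it reaches from about 0.375 to 0.9 m from the base axis. Payload 3.1 kg.
Tool frame: the origin (TCP) lies midway between the tips of the shut fingers; the grasp point (between the pads) lies 19 mm behind it; x points along the fingers, z is the direction in which the jaws open and shut, and the axes are right-handed (so a half turn about x gives the same grasp; the last joint's range is limited). The gripper opens to 85 mm and grips with 20 to 120 N. Pads are 22 mm wide; open, the fingers measure 114 mm over their backs; the gripper's body (76 mm by 85 mm) begins 54 mm behind the grasp point. The pads swing forward as they close: fully open they stand 13 mm farther back than shut.
Start: joints at [-1.353, 0.527, 1.433, -0, 1.181, -0.178], TCP at [0.242, -0.576, 0.231] pointing down, gripper open.
Joint ranges: [-3.08, 3.08], [-0.75, 2.2], [0.22, 2.44], [-1.43, 4.57], [0, 2.65], [-2.85, 2.85]. Speed limits (rad/s): [2.79, 2.79, 3.14, 3.14, 3.14, 3.14].

## Interface

Orientations are given as a unit quaternion [x, y, z, w].
In Python, from station import telemetry, optics, manip gives the robot as it stands.
- The arm moves only by the tool step_arm, never from a script. Its argument "commands" is a list of rows, each a list of 4 numbers: the shift along the tool's x, y, z in m, then the turn about the tool's x in rad. A call has 1 to 8 rows; each row is the pose to reach, as a shift and turn from the pose measured when the call began, along the tool's axes at that moment; what a row does not reach only later rows make up. A row lasts 1/12 s, in which the tool goes at most 41.7 mm and 7.16 degrees, less where a joint would pass 70% of its speed; a pose out of reach is approached as far as the arm can. A call with a gripper value outside its range is refused whole. "jaw" is the finger opening in m, from 0 to 0.0854, set as the call begins (left out, the last holds). The fingers move at their own pace and stop on an object; "grip_force" is the grip in N (left out, the last holds). Time passes only in rows, so rows that repeat a pose let the fingers close. It gives the time, the measured TCP pose, the force and the opening at its end, in the units of the state.
- telemetry.sense(): the state, without advancing time (a new reading comes with each control period).
- optics.snapshot(name): name is "side" or "top"; returns the picture (480x640x3 uint8, red, green, blue); there is no depth.
- optics.camera_params(name): a dict with "mtx" (3x3 intrinsics, pixels), "origin" and "attitude" of the camera in the world. Camera axes: x right, y down, z forward; pixel columns grow to the right and rows downward; lengths in m; the calibration is good to about 2 mm. A picture is of the moment at which its call begins. camera_params takes no time and is no camera call.
- manip.sign_off(): hands the job in, once; it reports no verdict.
The state is a dict: "t": time; "q": joint angles; "qd": joint speeds; "tau": joint torques, N m; "tcp_pos": TCP position; "tool_rot": TCP orientation; "force": force on the tool from outside, world axes, zero at the start; "ft_torque": the same for the moment, N m; "finger_gap": opening from 0.0 (shut) to 1.0 (fully open).
Only numpy, scipy, OpenCV 4.12 (cv2) and the standard library are available. Lean on these libraries where they do the work, as an engineer would, in place of code of your own. Each camera call takes 0.05 s, during which the arm holds its last target.

## Task

The scale's grey splash cover is back on but its fourth corner is still open. Take the large push rivet out of the white block, put it into the empty corner hole until its collar sits down on the cover, then press its center pin fully flush so that the foot spreads and locks; the cover lies on soft foam and gives under the push, so follow it down, but never load it with more than 30 N or it cracks. Let go of it, and leave the small rivet and everything else on the bench where they are.

Things in the scene. Friction and masses are not known exactly. Their poses are not given: they have to be found in the camera images.
- scale: Platform frame of a bench scale, its pan lifted off: stainless box 290 x 230 mm on feet, fixed, its deck 52 mm above the bench. Origin on the bench under its centre, x along the 290 mm side, z up. Four black rubber pan buttons, 18 mm across, stand at (+-124, +-96) mm, tops 76 mm above the bench.
- cover: Grey splash cover on the scale's deck, 170 x 124 x 5 mm; origin under its centre, upper face 5 mm above it (67 mm above the bench); a middle pad, 76 x 40 mm, is 3 mm higher. Holes at (+-65, +-42) mm; three hold flush black rivets, collars 26 mm wide, 5 mm high. It lies on soft foam: pushed, it sinks level by a few mm on the foam, then meets a hard stop; it rises when let go.
- hole_mouth (a point): Centre of the empty corner hole, at the cover's upper face as it lies unloaded, 67 mm above the bench; z up. Which of the four corners it is changes. Round, 12.5 mm across, right through the cover, and free below to 40 mm under the cover's upper face.
- rivet_face (a point): Large black push rivet, about 20 g: centre of its collar's upper face, z up along the rivet. Collar 26 mm across, 5 mm high; below it a shank 11 mm across, 20 mm long, then a split foot and tapered nose, 33 mm in all under the collar, 4 mm across at the end. Stands upright in an end hole of the white block, this point 43 mm above the bench. The shank is loose in block and hole.
- pin_top (a point): Top centre of the large rivet's center pin: round, 10 mm across, standing 10 to 12 mm proud of the collar; can be gripped there. A steady push of 12 to 13 N slides it down; it stays where left and stops flush with the collar's upper face. Going down it spreads the foot to 14 mm: then the rivet no longer enters or leaves a hole, so seat the collar first.
- block: White plastic rivet block, fixed, 160 x 44 x 38 mm; origin on the bench under its centre, x along its length. Three upright holes, 12.5 mm across, 35 mm deep, at -50, 0 and +50 mm along x: the large rivet in one end hole, the small rivet in the other, the middle one empty.
- small_rivet_face (a point): A small push rivet of another size, black, in the white block; to be left there. Centre of its collar's upper face; collar 18 mm across, 4 mm high; its pin is 7 mm across and stands 7 mm proud.
- clip_fork: Clip fork lying on the bench, 210 mm long, black handle and forked steel blade; origin under its middle. Leave alone.
- driver: Screwdriver lying on the bench, 200 mm long, grey handle; origin under its middle. Leave alone.
- scrub_brush: White scrubbing brush lying on the bench, 200 mm long; origin under its middle. Leave alone.
- feed_pot: Grey plastic feed pot, open, 121 mm across, 125 mm high; origin under its centre. Leave alone.
- pan: The scale's stainless pan, lying rim down on the bench, 310 x 250 x 28 mm, 2 kg; origin under its centre. Leave alone.

How it is judged:
By the outcome, as a careful person would: the job done as asked, in the order asked, and still so for the second after the job is handed in, with the robot touching nothing.
It also fails if it takes over 54 s, if anything falls off the work surface, if the arm or the gripper's body presses on something with over 40 N, if the wrist force passes 120 N, or if a joint passes its speed limit or range.

## Working session

There is one attempt and no reset: what is moved stays moved. The work goes in short steps, Python scripts to look and compute and a tool call to move; the robot and the scene stay as the last step left them, time stands still between calls to the robot, and variables do not carry over. Pictures are saved under pics/ and viewed, and the job is handed in when it is done.

Besides the shell and the picture viewer there is one more tool, called after ">>>" as name(argument=value, ...) on one line, values as JSON. step_arm: Moves the arm, as the interface text tells. Its arguments: {"type":"object","properties":{"commands":{"type":"array","items":{"type":"array","items":{"type":"number"}}},"jaw":{"type":"number"},"grip_force":{"type":"number"}},"required":["commands"]}

```bash
mkdir -p pics; ls; python3 - <<'E'
from station import telemetry, optics
import cv2
s=telemetry.sense(); print(s)
for n in("side","top"):
    p=optics.camera_params(n); print(n,p)
    cv2.imwrite(f"pics/{n}0.png",optics.snapshot(n)[:,:,::-1])
E
```

```text
pics
{'t': 0.0, 'q': array([-1.35249566e+00,  5.28442709e-01,  1.43394508e+00,  2.30071906e-05,
        1.18138829e+00, -1.78483870e-01]), 'qd': array([ 5.15561884e-04,  2.30974578e-04, -2.70041253e-04, -6.35479103e-04,
       -4.25288538e-05, -2.09762112e-03]), 'tau': array([-5.08620542e-04, -4.42353129e+01, -1.78022915e+01, -2.68082676e-04,
        8.42540700e-03, -4.26008157e-06]), 'tcp_pos': array([ 0.24141508, -0.57569698,  0.23033443]), 'tool_rot': array([ 0.39218831,  0.58928839, -0.3911077 ,  0.58818558]), 'force': array([-0.37291677,  0.18999754,  0.09586668]), 'ft_torque': array([-0.01808845, -0.01045575,  0.04636586]), 'finger_gap': 0.9996414694899185}
side {'mtx': array([[482.25474394,   0.        , 322.87941836],
       [  0.        , 482.25474394, 237.55559164],
       [  0.        ,   0.        ,   1.        ]]), 'origin': array([0.28354226, 1.09454599, 0.85664604]), 'attitude': array([-0.12816259,  0.87031073, -0.47177033,  0.05971886])}
top {'mtx': array([[624.97817028,   0.        , 315.1375424 ],
       [  0.        , 624.97817028, 236.35231026],
       [  0.        ,   0.        ,   1.        ]]), 'origin': array([ 0.25465941, -0.06825375,  2.02207242]), 'attitude': array([ 0.71237339, -0.69700811,  0.05542147, -0.06026865])}
```

View pics/side0.png

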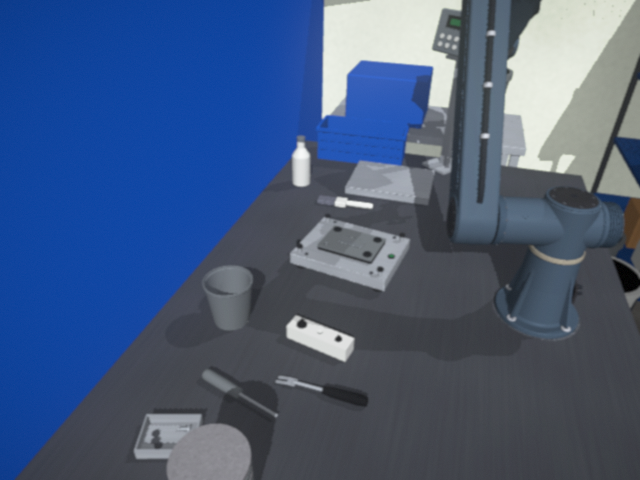

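View pics/top0.png

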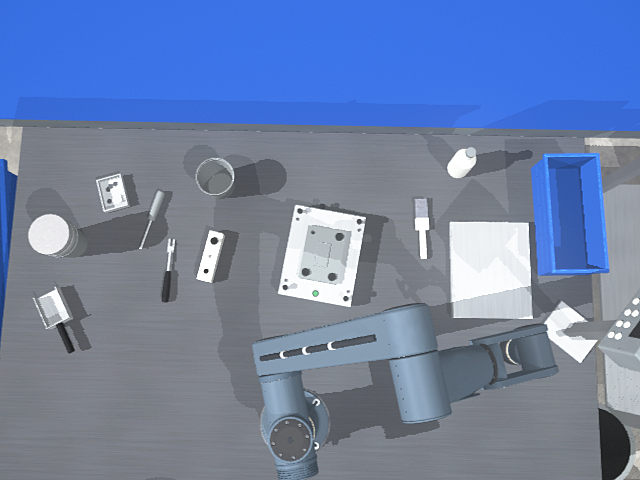

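The top view shows the white block near (211,256) and the scale near (322,255). I'll zoom in on both.

```bash
cat > h.py <<'E'
import numpy as np, cv2
from scipy.spatial.transform import Rotation as R
from station import telemetry, optics
def ray(n,uv):
    p=optics.camera_params(n); d=np.linalg.inv(p['mtx'])@[uv[0],uv[1],1]
    return p['origin'], R.from_quat(p['attitude']).apply(d)
def onz(n,uv,z):
    o,d=ray(n,uv); return o+d*(z-o[2])/d[2]
def proj(n,P):
    p=optics.camera_params(n); c=R.from_quat(p['attitude']).inv().apply(np.array(P)-p['origin']); c=p['mtx']@c; return c[:2]/c[2]
def tri(uvt,uvs):
    o1,d1=ray('top',uvt);o2,d2=ray('side',uvs)
    A=np.array([d1,-d2]).T; k=np.linalg.lstsq(A,o2-o1,rcond=None)[0]
    a=o1+k[0]*d1;b=o2+k[1]*d2
    return (a+b)/2,np.linalg.norm(a-b)
def crop(img,x0,y0,x1,y1,s,f):
    cv2.imwrite(f,cv2.resize(img[y0:y1,x0:x1,::-1],None,fx=s,fy=s,interpolation=cv2.INTER_CUBIC))
E
python3 - <<'E'
import cv2,numpy as np
from h import *
t=cv2.imread('pics/top0.png')[:,:,::-1];s=cv2.imread('pics/side0.png')[:,:,::-1]
a=lambda i,x0,y0,x1,y1,k:cv2.resize(i[y0:y1,x0:x1,::-1],None,fx=k,fy=k,interpolation=cv2.INTER_CUBIC)
cv2.imwrite('pics/c1.png',a(t,190,200,380,320,4))
cv2.imwrite('pics/c2.png',a(s,280,210,420,370,3.7))
E
```

```text
(no output)
```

View pics/c1.png

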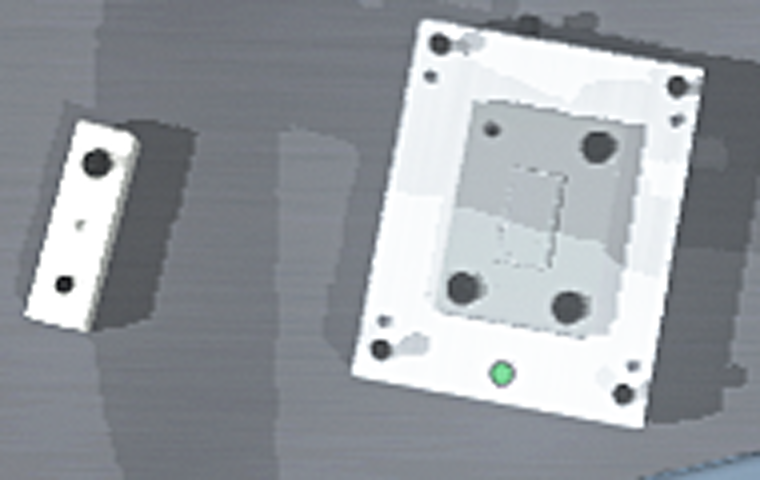

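View pics/c2.png

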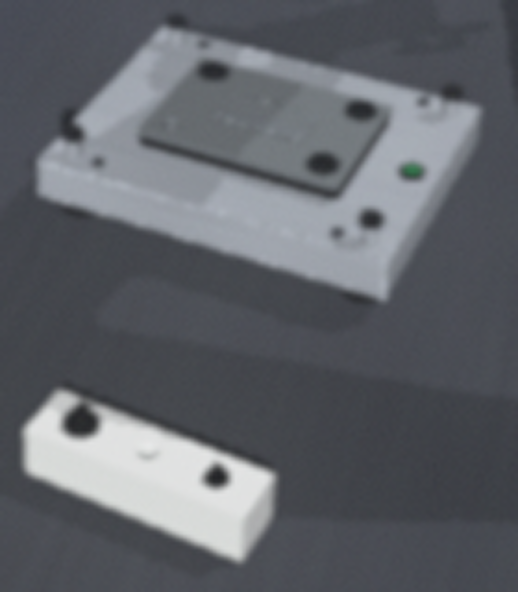

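```bash
python3 - <<'E'
from h import *
t=cv2.imread('pics/top0.png'); g=cv2.cvtColor(t,cv2.COLOR_BGR2GRAY).astype(float)
s=cv2.cvtColor(cv2.imread('pics/side0.png'),cv2.COLOR_BGR2GRAY).astype(float)
def cen(g,c,r,bgp=80):
    x0,y0=int(round(c[0])),int(round(c[1])); yy,xx=np.mgrid[y0-r:y0+r+1,x0-r:x0+r+1]
    w=g[y0-r:y0+r+1,x0-r:x0+r+1]; b=np.percentile(w,bgp); m=np.clip(b*0.75-w,0,None)
    return np.array([(xx*m).sum(),(yy*m).sum()])/m.sum(), m.sum()/(b*.75-w.min())
P={}
for n,c,r,z in [('large',(214,240.5),5,.047),('small',(205.8,271),4,.042),('A',(339,236.5),6,.072),('B',(305.3,272),6,.072),('C',(331.8,276.5),6,.072),('hole',(312.6,232),3,.067),
  ('b1',(299.8,210.5),4,.076),('b2',(359,221.3),4,.076),('b3',(285,287),4,.076),('b4',(345.5,298),4,.076)]:
    uv,a=cen(g,c,r); P[n]=onz('top',uv,z); print(n,uv.round(2),round(a,1),P[n].round(4))
d=lambda a,b:np.linalg.norm(P[a]-P[b])
print('large-small',d('large','small'),'A-B',d('A','B'),'B-C',d('B','C'),'A-C',d('A','C'),'exp 154.8 or130/84')
print('hole pred from rivets', P['A']+P['B']-P['C'], 'btn center',(P['b1']+P['b4'])/2,(P['b2']+P['b3'])/2,d('b1','b2'),d('b1','b3'))
# white mask of block top face
cx,cy=80,50
for n in ('large','small','A','B','C','hole'): print(n,'side proj',proj('side',P[n]).round(1))
v=P['large']-P['small']; print('block dir deg',np.degrees(np.arctan2(v[1],v[0])))
v=P['b2']-P['b1'];print(np.degrees(np.arctan2(v[1],v[0])))
E
```

```text
large [213.82 240.35] 34.2 [0.561  0.2731 0.047 ]
small [205.6  270.56] 14.3 [0.4639 0.2954 0.042 ]
A [339.   236.22] 38.8 [ 0.5788 -0.1267  0.072 ]
B [305.24 271.6 ] 41.1 [ 0.4642 -0.0227  0.072 ]
C [331.69 276.38] 40.8 [ 0.451  -0.1058  0.072 ]
hole [312.55 232.18] 6.4 [ 0.5909 -0.0427  0.067 ]
b1 [299.67 210.58] 18.3 [ 6.581e-01 -3.000e-04  7.600e-02]
b2 [359.02 221.1 ] 17.8 [ 0.6281 -0.1892  0.076 ]
b3 [284.74 286.86] 17.2 [0.4147 0.0399 0.076 ]
b4 [345.38 298.04] 16.5 [ 0.3841 -0.1495  0.076 ]
large-small 0.09978811712243178 A-B 0.15474969030392002 B-C 0.08416672678767138 A-C 0.1295228707162501 exp 154.8 or130/84
hole pred from rivets [ 0.59203657 -0.04353468  0.072     ] btn center [ 0.52107856 -0.07486358  0.076     ] [ 0.52136495 -0.07465887  0.076     ] 0.19126723281679717 0.2467279666981049
large side proj [302. 321.]
small side proj [338.4 337.4]
A side proj [337.4 227.7]
B side proj [367.  252.7]
C side proj [377.1 238.2]
hole side proj [326.1 242.9]
block dir deg -12.946952575016157
-99.03255991090751
```

```bash
cat >> h.py <<'E'
def st():
    s=telemetry.sense(); M=R.from_quat(s['tool_rot']).as_matrix(); return s,M
def to(P):
    s,M=st(); return M.T@(np.array(P)-s['tcp_pos'])
E
python3 - <<'E'
from h import *
s,M=st(); print(M.round(4)); print(to([.561,.273,.2]).round(4), to([.5915,-.0432,.2]).round(4))
E
```

```text
[[-4.000e-04  9.223e-01  3.864e-01]
 [ 1.900e-03  3.864e-01 -9.223e-01]
 [-1.000e+00  3.000e-04 -1.900e-03]]
[ 0.0319  0.6227 -0.6593] [ 0.0313  0.5287 -0.3559]
```

>>> step_arm(commands=[[0, 0.028, -0.0295, 0], [0, 0.056, -0.059, 0], [0, 0.084, -0.0885, 0], [0, 0.112, -0.118, 0], [0, 0.14, -0.1475, 0], [0, 0.168, -0.177, 0], [0, 0.196, -0.2065, 0], [0, 0.224, -0.236, 0]], jaw=0.04)

```text
t: 0.77
tcp_pos: [0.3569, -0.2695, 0.2308]
tool_rot: [0.392, 0.589, -0.391, 0.588]
force: [0.8, -0.2, 0.1]
finger_gap: 0.47
```

>>> step_arm(commands=[[0, 0.028, -0.0295, 0], [0, 0.056, -0.059, 0], [0, 0.084, -0.0885, 0], [0, 0.112, -0.118, 0], [0, 0.14, -0.1475, 0], [0, 0.168, -0.177, 0], [0, 0.196, -0.2065, 0], [0, 0.224, -0.236, 0]])

```text
t: 1.43
tcp_pos: [0.4725, 0.0368, 0.2313]
tool_rot: [0.392, 0.589, -0.391, 0.588]
force: [1.4, -1.4, -0.9]
finger_gap: 0.468
```

```bash
python3 - <<'E'
from h import *
s,M=st(); print(s['t'],s['q'].round(3),s['tcp_pos'],s['finger_gap']); print(to([.561,.273,.2]).round(4))
E
```

```text
1.4333 [-0.16   0.326  1.8    0.003  1.018  1.013] [0.47254793 0.03676741 0.23131484] 0.468305602391602
[ 0.0318  0.1728 -0.1837]
```

>>> step_arm(commands=[[0.0, 0.0285, -0.03, 0], [0.0, 0.057, -0.061, 0], [0.02, 0.085, -0.091, 0], [0.04, 0.112, -0.12, 0], [0.06, 0.14, -0.15, 0], [0.08, 0.1728, -0.1837, 0], [0.1, 0.1728, -0.1837, 0], [0.12, 0.1728, -0.1837, 0]])

```text
t: 2.1
tcp_pos: [0.562, 0.2776, 0.1097]
tool_rot: [0.392, 0.59, -0.389, 0.589]
force: [0.6, -0.4, -0.8]
finger_gap: 0.466
```

>>> step_arm(commands=[[0.02, 0, 0, 0], [0.02, 0, 0, 0], [0.02, 0, 0, 0]])

```text
t: 2.35
tcp_pos: [0.5607, 0.2775, 0.0882]
tool_rot: [0.391, 0.591, -0.39, 0.588]
force: [-0.1, 0.2, 0.3]
finger_gap: 0.469
```

```bash
python3 - <<'E'
from h import *
s,M=st(); print(s['t'],s['q'].round(3),s['tcp_pos'],s['force']); print(to([.561,.273,.047]).round(4)); print(M.round(3))
t=optics.snapshot('top');d=optics.snapshot('side')
print(proj('top',s['tcp_pos']),proj('side',s['tcp_pos']))
cv2.imwrite('pics/t1.png',t[:,:,::-1]);cv2.imwrite('pics/s1.png',d[:,:,::-1])
crop(d,240,200,400,360,3.7,'pics/s1c.png')
E
```

```text
2.35 [0.279 0.71  1.541 0.005 0.892 1.447] [0.56072808 0.27748494 0.08818585] [-0.10814132  0.1910446   0.25473218]
[ 0.0412 -0.0014  0.0044]
[[-0.003  0.921  0.39 ]
 [ 0.003  0.39  -0.921]
 [-1.    -0.002 -0.004]]
[210.25009725 238.35203553] [301.40465682 309.39345216]
```

View pics/s1c.png

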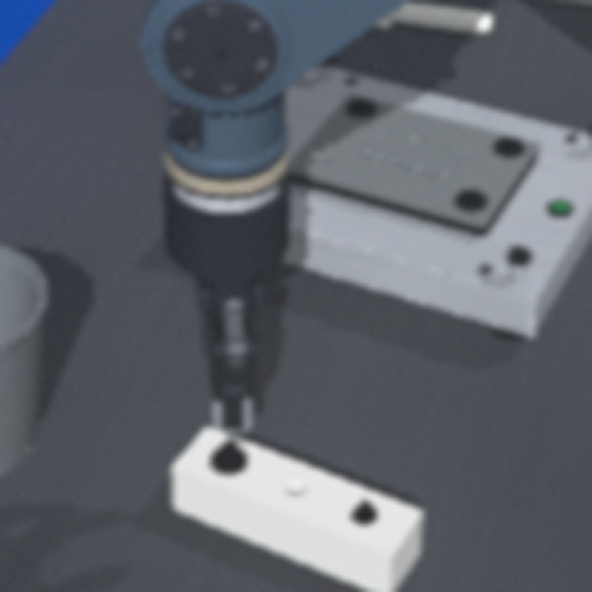

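View pics/t1.png

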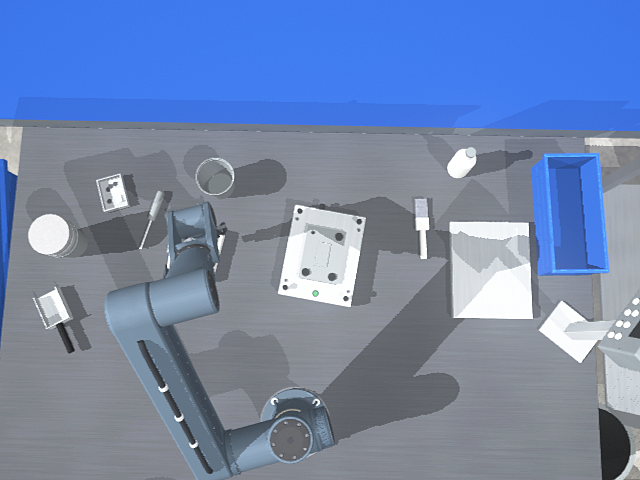

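>>> step_arm(commands=[[0.012, -0.0014, 0.0044, 0], [0.022, -0.0014, 0.0044, 0], [0.022, -0.0014, 0.0044, 0], [0.022, -0.0014, 0.0044, 0]], jaw=0.03)

```text
t: 2.78
tcp_pos: [0.5627, 0.2725, 0.0682]
tool_rot: [0.392, 0.59, -0.39, 0.589]
force: [0.2, 0.2, 0.1]
finger_gap: 0.352
```

```bash
python3 - <<'E'
from h import *
s,M=st(); print(s['t'],s['tcp_pos'],s['force'],s['finger_gap']); print(to([.561,.273,.047]).round(4))
d=optics.snapshot('side')
print(proj('side',s['tcp_pos']),(proj('side',s['tcp_pos'])-[270,270])*8)
crop(d,270,270,340,345,8,'pics/s2c.png')
E
```

```text
2.7833 [0.56271075 0.27247049 0.06818486] [0.15150369 0.15390222 0.14136575] 0.3520989643724734
[ 0.0212 -0.0014 -0.0011]
[301.34040093 314.17878491] [250.72320741 353.43027928]
```

View pics/s2c.png

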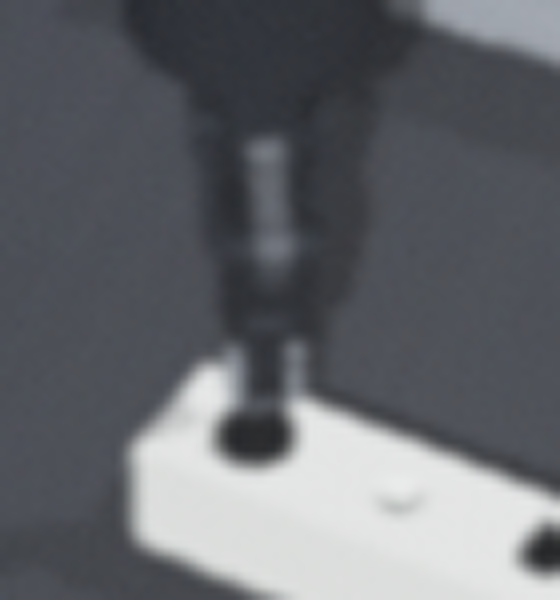

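```bash
python3 - <<'E'
from h import *
s,M=st(); T=s['tcp_pos']
for nm,o in [('near tip L',[-.004,-.011,-.0225]),('near tip R',[-.004,.011,-.0225]),('back L',[-.004,-.011,-.03]),('back R',[-.004,.011,-.03]),('far L',[-.004,-.011,.0225])]:
    print(nm,(proj('side',T+M@np.array(o))-[270,270])*8)
for P in ([.561,.273,.043],[.561,.273,.055],[.561,.273,.038]): print((proj('side',P)-[270,270])*8)
E
```

```text
near tip L [292.26313943 391.61391935]
near tip R [217.70859382 396.44874304]
back L [294.50586138 409.09953386]
back R [219.54393638 413.99790476]
far L [279.30705987 290.60049983]
[256.15248423 417.94075822]
[255.88533867 388.48483158]
[256.26291117 430.116621  ]
```

```bash
python3 - <<'E'
from h import *
a=cv2.imread('pics/side0.png'); b=cv2.cvtColor(optics.snapshot('side'),cv2.COLOR_RGB2BGR)
cv2.imwrite('pics/side2.png',b)
A=a.astype(int).sum(2)//3;B=b.astype(int).sum(2)//3
for r in range(302,328): print(r,'bg',A[r,292:314],'\n    now',B[r,292:314])
E
```

```text
302 bg [69 69 69 70 70 71 71 71 70 71 69 71 71 71 72 72 71 71 71 71 69 71] 
    now [81 80 79 76 71 60 57 56 62 71 86 96 97 93 78 62 57 58 59 61 61 63]
303 bg [70 69 69 71 71 70 72 71 69 70 69 71 73 72 72 70 72 72 72 70 69 70] 
    now [80 80 81 78 70 62 52 51 55 62 74 81 83 77 67 57 54 56 59 61 61 63]
304 bg [70 70 70 70 70 71 70 69 71 71 70 71 72 71 72 72 74 71 71 71 71 71] 
    now [81 80 81 78 70 58 52 50 53 58 68 73 73 69 60 54 53 55 59 61 62 64]
305 bg [69 69 71 70 70 71 70 70 70 68 73 73 71 71 71 71 72 70 71 70 71 71] 
    now [81 81 80 79 70 58 52 50 49 56 63 67 66 62 56 52 52 57 60 60 63 64]
306 bg [70 69 71 70 71 72 70 70 70 72 72 72 72 72 72 73 70 72 71 72 71 70] 
    now [82 81 82 80 70 59 51 50 51 53 57 58 58 56 53 53 54 56 61 63 65 70]
307 bg [70 71 71 70 69 69 69 70 69 71 71 72 71 71 72 72 71 71 70 71 71 71] 
    now [82 82 81 79 71 59 50 51 51 50 51 53 53 53 53 51 53 57 62 65 72 77]
308 bg [70 72 72 71 70 70 69 71 70 71 71 72 70 72 71 71 71 70 71 71 70 71] 
    now [82 80 81 80 71 59 50 50 52 55 54 55 54 54 55 51 55 58 64 71 77 81]
309 bg [69 70 70 71 71 70 71 70 71 7
[... 2795 characters left out ...]
7 206] 
    now [221 223 225 215 169 105  58  44  43  45  45  44  44  61 121 187 223 228
 228 228 228 229]
325 bg [224 224 223 207 166 108  63  45  44  45  43  44  48  71 128 188 220 224
 223 222 220 220] 
    now [226 227 225 212 169 113  64  46  45  45  45  46  46  73 133 193 224 228
 228 227 227 228]
326 bg [224 224 222 212 181 139  92  63  51  51  50  52  67 103 156 201 223 224
 224 224 224 224] 
    now [228 228 225 218 187 141  95  64  55  51  52  54  68 104 161 208 226 228
 228 228 228 228]
327 bg [223 223 224 221 209 180 144 114  98  91  91 103 124 154 192 217 224 224
 224 224 224 225] 
    now [227 227 227 225 214 186 148 118 100  93  92 103 127 159 196 222 227 228
 228 228 228 228]
```

>>> step_arm(commands=[[0.01, 0, -0.001, 0], [0.02, 0, -0.001, 0], [0.021, 0, -0.001, 0], [0.021, 0, -0.001, 0], [0.021, 0, -0.001, 0]])

```text
t: 3.3
tcp_pos: [0.5627, 0.2739, 0.0473]
tool_rot: [0.392, 0.59, -0.389, 0.589]
force: [0.0, 1.7, -0.0]
finger_gap: 0.348
```

>>> step_arm(commands=[[0, 0, 0, 0], [0, 0, 0, 0], [0, 0, 0, 0]], jaw=0.02, grip_force=20)

```text
t: 3.55
tcp_pos: [0.563, 0.274, 0.0476]
tool_rot: [0.393, 0.59, -0.389, 0.589]
force: [-0.2, 0.2, -0.2]
finger_gap: 0.232
```

>>> step_arm(commands=[[0, 0, 0, 0], [0, 0, 0, 0], [0, 0, 0, 0], [0, 0, 0, 0]], jaw=0.0)

```text
t: 3.88
tcp_pos: [0.5631, 0.2741, 0.0478]
tool_rot: [0.393, 0.589, -0.389, 0.589]
force: [0.3, -0.2, 1.0]
finger_gap: 0.091
```

```bash
python3 - <<'E'
from h import *
s,M=st(); print(s['tcp_pos'],s['force'],s['ft_torque'],s['finger_gap']*.0854, M.T@s['force'])
d=optics.snapshot('side')
crop(d,270,270,340,345,8,'pics/s3c.png')
E
```

```text
[0.56314412 0.27407807 0.04783372] [ 0.25312207 -0.1768767   1.04086203] [ 0.01404861 -0.02619526  0.01130778] 0.007738062786891335 [-1.04098259  0.16882759  0.25807444]
```

View pics/s3c.png

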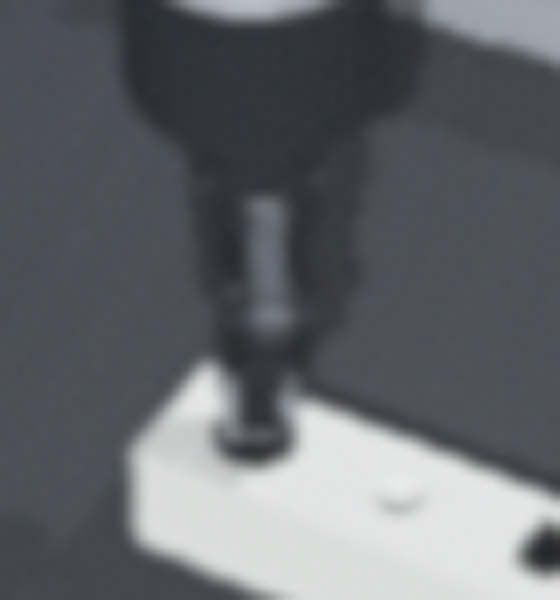

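>>> step_arm(commands=[[0, 0, 0, 0], [0, 0, 0, 0], [0, 0, 0, 0]])

```text
t: 4.18
tcp_pos: [0.5631, 0.2741, 0.0478]
tool_rot: [0.393, 0.589, -0.389, 0.589]
force: [0.1, 1.0, -0.2]
finger_gap: 0.096
```

>>> step_arm(commands=[[0, 0, 0, 0], [-0.005, 0, 0, 0], [-0.01, 0, 0, 0], [-0.02, 0, 0, 0], [-0.03, 0, 0, 0], [-0.04, 0, 0, 0], [-0.05, 0, 0, 0], [-0.05, 0, 0, 0]], grip_force=40)

```text
t: 4.85
tcp_pos: [0.5648, 0.2745, 0.101]
tool_rot: [0.394, 0.588, -0.387, 0.59]
force: [0.7, 0.8, 0.6]
finger_gap: 0.075
```

```bash
python3 - <<'E'
from h import *
s,M=st(); print(s['tcp_pos'],s['force'],s['ft_torque'],s['finger_gap']*.0854, M.T@s['force'])
d=optics.snapshot('side')
cv2.imwrite('pics/side4.png',d[:,:,::-1])
crop(d,270,255,345,330,8,'pics/s4c.png')
E
```

```text
[0.56477799 0.27445283 0.10097626] [0.7056321  0.82274838 0.62243923] [ 0.04120769 -0.00628607 -0.02947499] 0.006389548059456167 [-0.61170781  0.97624382 -0.48479245]
```

View pics/s4c.png

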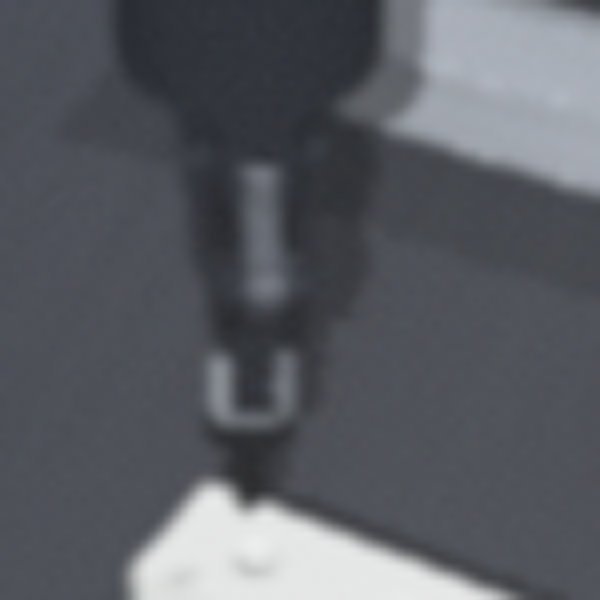

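```bash
python3 - <<'E'
from h import *
s,M=st(); print(M.round(4)); print(to([.5936,-.0422,.15]).round(4))
E
```

```text
[[ 0.0064  0.9211  0.3892]
 [ 0.0057  0.3891 -0.9212]
 [-1.      0.0081 -0.0028]]
[-0.0518 -0.0956  0.3028]
```

>>> step_arm(commands=[[-0.025, 0, 0, 0], [-0.05, -0.006, 0.02, 0], [-0.052, -0.016, 0.05, 0], [-0.052, -0.026, 0.083, 0], [-0.052, -0.037, 0.117, 0], [-0.052, -0.048, 0.152, 0], [-0.052, -0.055, 0.176, 0], [-0.052, -0.055, 0.176, 0]])

```text
t: 5.57
tcp_pos: [0.5824, 0.0855, 0.1507]
tool_rot: [0.395, 0.587, -0.39, 0.59]
force: [0.6, -0.1, -0.0]
finger_gap: 0.073
```

>>> step_arm(commands=[[0, -0.006, 0.02, 0], [0, -0.014, 0.045, 0], [0, -0.025, 0.08, 0], [0, -0.034, 0.108, 0], [0, -0.04, 0.126, 0], [0, -0.04, 0.126, 0], [0, -0.04, 0.126, 0], [0, -0.04, 0.126, 0]])

```text
t: 6.23
tcp_pos: [0.5934, -0.0449, 0.1499]
tool_rot: [0.395, 0.588, -0.39, 0.589]
force: [-0.1, -0.7, -0.7]
finger_gap: 0.077
```

```bash
python3 - <<'E'
from h import *
s,M=st(); print(s['t'],s['qd'].round(3),s['tcp_pos'],s['force'],s['finger_gap']); print(M.round(4)); print(to([.5936,-.0422,.115]).round(4))
d=optics.snapshot('side')
cv2.imwrite('pics/side5.png',d[:,:,::-1])
P=s['tcp_pos']
print(proj('side',P),proj('side',P-[0,0,.0428]),proj('side',[.5915,-.0432,.067]))
crop(d,280,160,400,260,6,'pics/s5c.png')
E
```

```text
6.2333 [ 0.018 -0.003  0.006 -0.002 -0.    -0.002] [ 0.59336539 -0.04494763  0.14989917] [-0.12436415 -0.65443555 -0.66987167] 0.07709464259195328
[[ 0.0053  0.923   0.3848]
 [ 0.0049  0.3848 -0.923 ]
 [-1.      0.0068 -0.0025]]
[ 0.0349  0.001  -0.0024]
[326.0265965  218.15750382] [325.72325209 230.82830211] [325.8942066  242.74204766]
```

View pics/s5c.png

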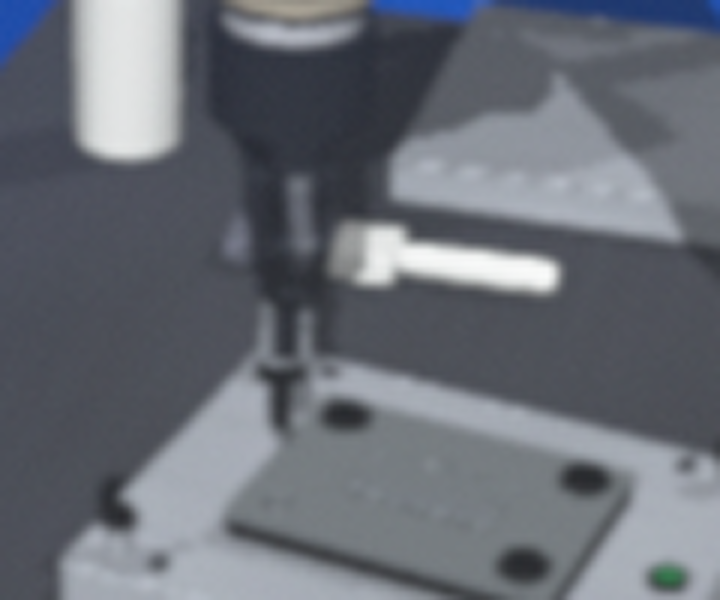

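```bash
python3 - <<'E'
from h import *
a=cv2.imread('pics/side0.png').astype(int).sum(2)//3; b=cv2.imread('pics/side5.png').astype(int).sum(2)//3
print('hole bg');print(np.arange(318,336))
for r in range(239,248): print(r,a[r,318:336])
print('rivet',np.arange(318,340))
for r in range(216,236): print(r,b[r,318:340])
p=optics.camera_params('side');print(R.from_quat(p['attitude']).as_matrix()[:,:2].round(2))
E
```

```text
hole bg
[318 319 320 321 322 323 324 325 326 327 328 329 330 331 332 333 334 335]
239 [156 150 143 134 121 111 107 106 107 106 106 106 106 106 106 107 106 106]
240 [148 142 134 121 111 106 106 108 106 105 106 106 106 105 105 107 106 106]
241 [141 135 122 112 107 106 106 110 111 110 107 107 107 106 107 105 106 106]
242 [135 122 112 108 106 105 107 114 118 113 109 106 105 106 106 106 107 106]
243 [126 113 107 104 104 101 102 110 116 111 106 105 107 106 105 106 106 106]
244 [117 109 107 106 105 103 102 111 114 109 104 104 105 106 105 107 106 106]
245 [113 108 109 109 107 105 105 109 111 108 106 106 106 106 106 106 107 105]
246 [106 102 104 108 107 108 109 108 109 107 107 107 107 107 106 106 107 107]
247 [ 89  80  84  91  98 102 106 106 108 109 108 107 106 107 105 107 105 106]
rivet [318 319 320 321 322 323 324 325 326 327 328 329 330 331 332 333 334 335
 336 337 338 339]
216 [ 84  84  85  84  97 121 127 102  71  57  59  85 117 112  82  66  66  72
  81  83  84  84]
217 [ 83  83  85  86 102 124 128 103  73  56  59  87 119 113  83  66  64  70
  77  81  82  82]
218 [ 85  84  87  97 113 130 
[... 1026 characters left out ...]
71 172 173 172 164 136  93  59  69 105 132 137 130 117  93  65  50
  46  46  45  47]
230 [170 169 170 171 171 165 142 103  68  73 104 130 134 127 117  98  76  62
  56  53  54  57]
231 [170 171 172 172 172 168 155 124  94  87 102 120 125 124 121 113 100  90
  81  80  80  84]
232 [173 173 173 174 172 173 165 145 120 103 104 114 123 124 124 122 119 113
 111 109 111 112]
233 [173 174 174 173 175 174 172 158 136 116 112 120 123 124 124 124 125 124
 123 123 123 124]
234 [174 174 175 175 175 176 172 161 139 124 119 121 123 123 125 123 125 124
 123 124 124 124]
235 [174 174 174 175 175 173 166 151 133 125 124 124 125 123 124 124 124 125
 124 124 125 124]
[[-0.96 -0.17]
 [-0.28  0.52]
 [ 0.02 -0.84]]
```

```bash
python3 - <<'E'
from h import *
s=cv2.cvtColor(cv2.imread('pics/side0.png'),cv2.COLOR_BGR2GRAY).astype(float)
def cen(g,c,r,bgp=70,k=.8):
    x0,y0=int(round(c[0])),int(round(c[1])); yy,xx=np.mgrid[y0-r:y0+r+1,x0-r-1:x0+r+2]
    w=g[y0-r:y0+r+1,x0-r-1:x0+r+2]; b=np.percentile(w,bgp); m=np.clip(b*k-w,0,None)
    return np.array([(xx*m).sum(),(yy*m).sum()])/m.sum()
for n,P,c in [('A',[.5788,-.1267,.0695],(337,229)),('B',[.4642,-.0227,.0695],(367,254)),('C',[.451,-.1058,.0695],(377.5,239.5)),('large',[.561,.2731,.0435],(301.5,323.5))]:
    m=cen(s,c,5); pr=proj('side',P); print(n,m.round(2),pr.round(2),(m-pr).round(2))
E
```

```text
A [337.2  228.88] [337.34 228.34] [-0.14  0.54]
B [366.72 253.87] [366.95 253.4 ] [-0.23  0.47]
C [377.1  239.51] [377.04 238.87] [0.06 0.64]
large [301.58 323.28] [302.   322.12] [-0.42  1.17]
```

>>> step_arm(commands=[[0, 0.0015, -0.0025, 0], [0.015, 0.0015, -0.0025, 0], [0.03, 0.0015, -0.0025, 0], [0.034, 0.0015, -0.0025, 0], [0.034, 0.0015, -0.0025, 0], [0.034, 0.0015, -0.0025, 0], [0.034, 0.0015, -0.0025, 0]])

```text
t: 6.87
tcp_pos: [0.5945, -0.0411, 0.1167]
tool_rot: [0.394, 0.588, -0.389, 0.59]
force: [0.1, -0.4, 0.4]
finger_gap: 0.075
```

```bash
python3 - <<'E'
from h import *
s,M=st(); print(s['t'],s['tcp_pos'],s['force'],s['finger_gap']); print(M.round(4)); print(to([.5941,-.0422,.115]).round(4))
d=optics.snapshot('side')
cv2.imwrite('pics/side6.png',d[:,:,::-1])
b=d.astype(int).sum(2)//3
print(np.arange(316,338))
for r in range(230,250): print(r,b[r,316:338])
crop(d,295,200,355,260,10,'pics/s6c.png')
E
```

```text
6.8667 [ 0.59454867 -0.04114612  0.11669434] [ 0.06402742 -0.39899211  0.41063605] 0.0749214793259549
[[ 0.0067  0.9224  0.3863]
 [ 0.0045  0.3863 -0.9224]
 [-1.      0.0079 -0.0015]]
[ 0.0017 -0.0008  0.0008]
[316 317 318 319 320 321 322 323 324 325 326 327 328 329 330 331 332 333
 334 335 336 337]
230 [170 170 169 171 162 146 129 122 108  91  82  82  98 109 113 115 113  98
  78  61  55  54]
231 [171 171 170 170 160 130  98  89  89  85  77  73  79  87 101 114 118 112
 101  88  82  79]
232 [172 171 172 171 162 129  86  63  62  63  59  55  58  71  94 113 122 122
 117 113 110 110]
233 [173 173 173 174 166 142 103  71  53  51  50  50  57  76  99 117 121 123
 124 122 122 122]
234 [173 172 173 174 171 157 131  94  63  48  50  59  71  87 107 119 123 123
 123 124 124 123]
235 [173 173 174 173 173 168 148 111  73  52  52  67  86  99 113 121 123 123
 124 123 123 123]
236 [173 172 173 173 174 172 158 124  82  52  55  75 100 114 120 122 123 123
 124 123 123 123]
237 [171 172 173 173 173 173 160 128  84  54  58  82 107 120 122 123 125 124
 123 123 123 123]
238 [173 172 173 173 172 167 153 120  7
[... 400 characters left out ...]
2 123 124 124 123
 123 123 122 121]
243 [170 161 145 129 122 120 118 114 107 109 115 116 118 122 122 123 123 124
 123 123 124 122]
244 [166 151 130 118 112 113 112 111 112 119 124 120 120 122 122 124 123 124
 124 123 123 122]
245 [162 140 121 112 111 111 113 116 119 122 124 123 122 122 124 123 124 123
 124 123 123 124]
246 [152 129 107 104 108 110 115 119 122 122 123 123 123 124 123 124 125 123
 123 124 123 124]
247 [147 117  90  82  87  93 102 109 113 116 120 122 122 123 123 125 123 123
 124 124 123 123]
248 [145 120  90  70  66  71  76  83  91  98 106 109 116 118 121 123 123 123
 125 124 124 123]
249 [149 136 117 100  87  79  70  66  68  72  77  84  94 102 111 113 116 119
 122 123 123 124]
```

View pics/s6c.png

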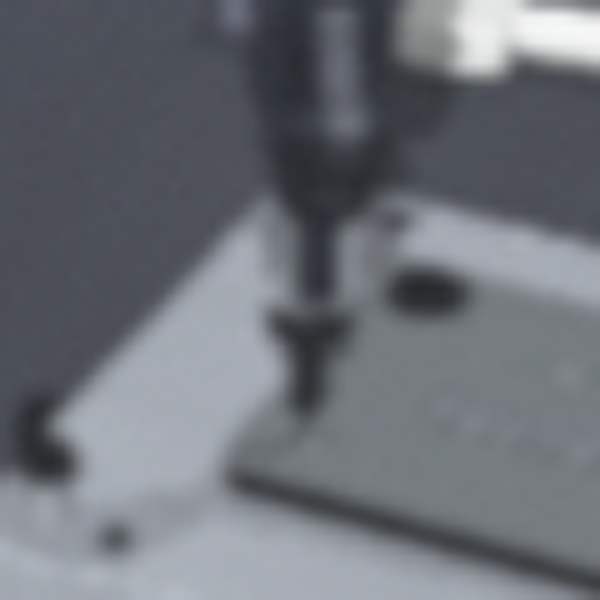

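>>> step_arm(commands=[[0.005, -0.0004, 0.0006, 0], [0.01, -0.0004, 0.0006, 0], [0.015, -0.0004, 0.0006, 0], [0.02, -0.0004, 0.0006, 0], [0.02, -0.0004, 0.0006, 0], [0.02, -0.0004, 0.0006, 0]])

```text
t: 7.42
tcp_pos: [0.5946, -0.0423, 0.0964]
tool_rot: [0.394, 0.588, -0.389, 0.59]
force: [0.1, -0.3, 0.2]
finger_gap: 0.072
```

>>> step_arm(commands=[[0.003, 0, 0, 0], [0.006, 0, 0, 0], [0.009, 0, 0, 0], [0.009, 0, 0, 0], [0.009, 0, 0, 0]])

```text
t: 7.83
tcp_pos: [0.5946, -0.0424, 0.0871]
tool_rot: [0.394, 0.588, -0.389, 0.59]
force: [0.3, -2.6, -0.8]
finger_gap: 0.076
```

```bash
python3 - <<'E'
from h import *
s,M=st(); print(s['t'],s['tcp_pos'],s['force'],s['ft_torque'],s['finger_gap']); print(M.round(4))
d=optics.snapshot('side')
crop(d,295,200,355,260,10,'pics/s7c.png')
E
```

```text
7.8333 [ 0.59456031 -0.04241558  0.087084  ] [ 0.25654651 -2.61948746 -0.82797508] [-0.35919739  0.03366496 -0.01724167] 0.07600278759370507
[[ 0.0062  0.9225  0.386 ]
 [ 0.004   0.3859 -0.9225]
 [-1.      0.0073 -0.0013]]
```

View pics/s7c.png

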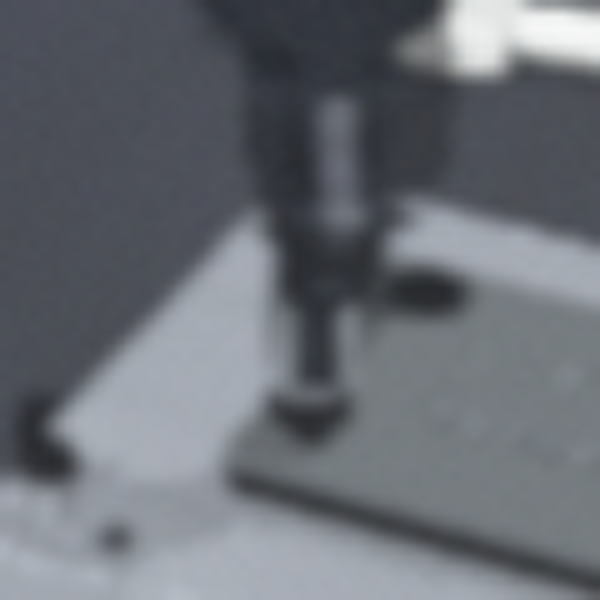

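>>> step_arm(commands=[[0, 0, 0.0007, 0], [0.003, 0, 0.0007, 0], [0.006, 0, 0.0007, 0], [0.007, 0, 0.0007, 0], [0.007, 0, 0.0007, 0], [0.007, 0, 0.0007, 0]])

```text
t: 8.38
tcp_pos: [0.5945, -0.0428, 0.0799]
tool_rot: [0.394, 0.588, -0.389, 0.589]
force: [-1.1, -1.3, -0.7]
finger_gap: 0.074
```

>>> step_arm(commands=[[0.001, 0, 0.0004, 0], [0.002, 0, 0.0004, 0], [0.002, 0, 0.0004, 0], [0.002, 0, 0.0004, 0]])

```text
t: 8.72
tcp_pos: [0.5947, -0.0431, 0.0778]
tool_rot: [0.394, 0.588, -0.389, 0.589]
force: [-0.8, -1.4, 0.2]
finger_gap: 0.078
```

>>> step_arm(commands=[[0.0005, 0, 0, 0], [0.001, 0, 0, 0], [0.0015, 0, 0, 0], [0.0015, 0, 0, 0]])

```text
t: 9.05
tcp_pos: [0.5946, -0.0432, 0.0763]
tool_rot: [0.394, 0.588, -0.389, 0.589]
force: [-1.8, -0.9, 1.6]
finger_gap: 0.074
```

>>> step_arm(commands=[[0.0005, 0, 0, 0], [0.001, 0, 0, 0], [0.001, 0, 0, 0], [0.001, 0, 0, 0]])

```text
t: 9.38
tcp_pos: [0.5946, -0.0432, 0.0755]
tool_rot: [0.394, 0.588, -0.389, 0.589]
force: [-1.8, -1.4, 2.5]
finger_gap: 0.078
```

```bash
python3 - <<'E'
from h import *
s,M=st(); print(s['t'],s['tcp_pos'],s['force'],s['ft_torque'],s['finger_gap'])
d=optics.snapshot('side')
crop(d,295,200,355,260,10,'pics/s8c.png')
E
```

```text
9.3833 [ 0.59458444 -0.04317566  0.07549857] [-1.79022467 -1.42419239  2.46154749] [-0.15992275  0.24268428  0.00885626] 0.07816578935964666
```

View pics/s8c.png

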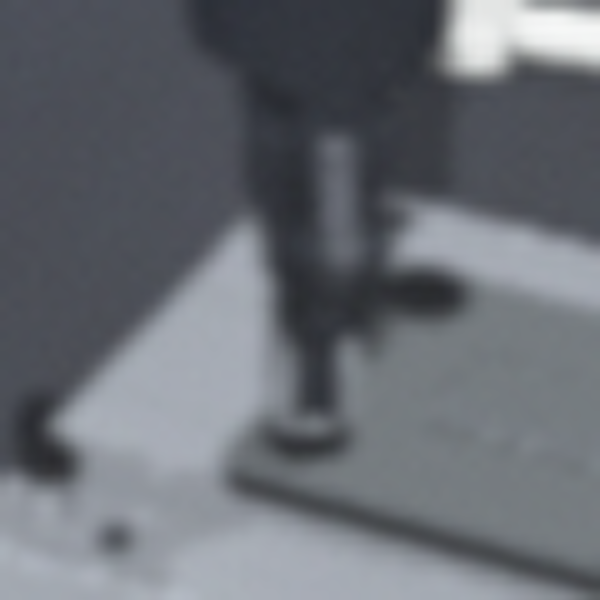

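>>> step_arm(commands=[[0, 0, 0, 0], [0, 0, 0, 0], [0, 0, 0, 0]], jaw=0.03)

```text
t: 9.68
tcp_pos: [0.5949, -0.0431, 0.0754]
tool_rot: [0.394, 0.588, -0.389, 0.589]
force: [0.2, -0.3, -0.1]
finger_gap: 0.35
```

>>> step_arm(commands=[[-0.005, 0, 0, 0], [-0.02, 0, 0, 0], [-0.04, 0, 0, 0], [-0.04, 0, 0, 0], [-0.04, 0, 0, 0]])

```text
t: 10.1
tcp_pos: [0.5956, -0.0434, 0.1165]
tool_rot: [0.395, 0.587, -0.389, 0.59]
force: [0.4, 1.3, -0.8]
finger_gap: 0.351
```

```bash
python3 - <<'E'
from h import *
s,M=st(); print(s['t'],s['tcp_pos'],s['force'],s['ft_torque'],s['finger_gap'])
d=optics.snapshot('side')
cv2.imwrite('pics/side9.png',d[:,:,::-1])
crop(d,295,200,395,275,8,'pics/s9c.png')
E
```

```text
10.1 [ 0.59564618 -0.04338501  0.1164853 ] [ 0.37516727  1.29635569 -0.76456137] [-0.03847801  0.02738415  0.0039043 ] 0.35093909122729433
```

View pics/s9c.png

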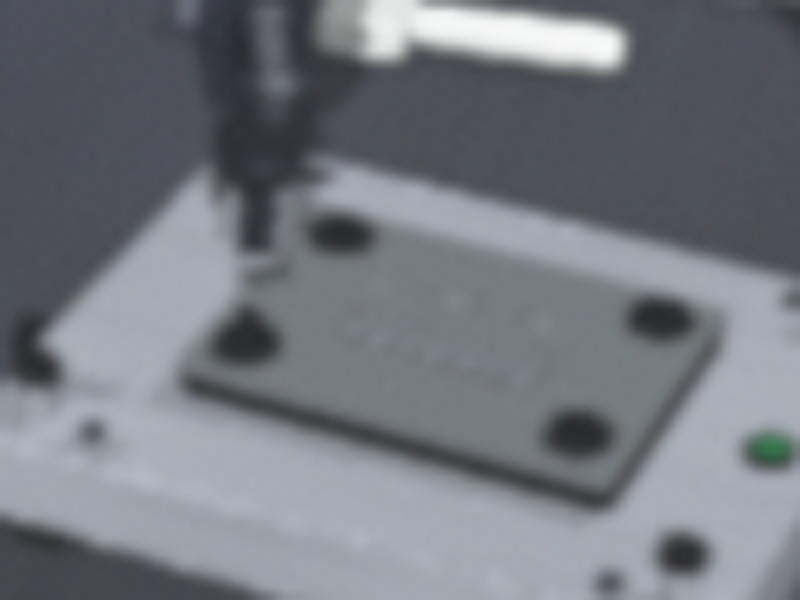

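>>> step_arm(commands=[[0.005, -0.001, 0, 0], [0.015, -0.001, 0, 0], [0.022, -0.001, 0, 0], [0.022, -0.001, 0, 0], [0.022, -0.001, 0, 0], [0.022, -0.001, 0, 0]], jaw=0.0)

```text
t: 10.65
tcp_pos: [0.5938, -0.0434, 0.0929]
tool_rot: [0.394, 0.588, -0.389, 0.589]
force: [0.4, 0.6, 0.4]
finger_gap: 0.004
```

```bash
python3 - <<'E'
from h import *
s,M=st(); print(s['t'],s['tcp_pos'],s['force'],s['ft_torque'],s['finger_gap'],to([.5946,-.0432,.085]));print(M.round(4))
d=optics.snapshot('side')
cv2.imwrite('pics/side10.png',d[:,:,::-1])
crop(d,295,200,355,260,10,'pics/s10c.png')
b=d.astype(int).sum(2)//3
print(np.arange(316,338))
for r in range(228,248): print(r,b[r,316:338])
for o in (-.011,0,.011):print(proj('side',s['tcp_pos']+M@np.array([0,o,0])))
E
```

```text
10.65 [ 0.5938215  -0.04344731  0.09289327] [0.35415747 0.6140484  0.42761582] [-0.00753877  0.01864693 -0.01633606] 0.003598085653578512 [7.89850301e-03 7.59206183e-04 9.02324427e-05]
[[ 0.0055  0.9225  0.3858]
 [ 0.0048  0.3858 -0.9226]
 [-1.      0.0069 -0.0023]]
[316 317 318 319 320 321 322 323 324 325 326 327 328 329 330 331 332 333
 334 335 336 337]
228 [169 171 172 172 172 164 140 109  82  59  52  51  58  74  89  89  84  70
  57  49  46  46]
229 [169 169 169 170 170 163 143 126 104  72  53  54  66  88 100  96  85  70
  56  46  45  44]
230 [169 169 169 168 171 162 147 135 112  78  57  56  76 100 108  99  88  80
  72  60  54  53]
231 [170 171 170 171 170 164 151 142 116  79  58  59  81 109 117 106  99 100
  97  88  81  78]
232 [172 171 172 173 171 167 157 144 117  78  57  59  86 118 127 118 116 117
 115 114 110 109]
233 [172 172 172 173 173 170 161 148 117  79  56  58  87 122 131 125 122 122
 123 122 121 122]
234 [173 172 174 173 173 172 167 155 121  80  57  58  88 122 128 121 122 122
 123 123 123 123]
235 [173 172 173 173 173 173 172 159 127  92  74  72  94 120 125 119 121 123

[... 541 characters left out ...]
  51  60  86 108 120 122 123
 123 123 122 121]
242 [170 167 158 143 124  97  69  49  45  44  44  46  52  72 101 118 123 123
 123 123 123 121]
243 [169 158 139 125 111  87  62  48  47  46  46  48  52  72 102 119 123 123
 124 123 124 122]
244 [163 147 125 114 106  92  73  61  55  55  53  61  73  89 109 119 122 123
 122 122 123 122]
245 [158 136 118 110 109 104  97  88  84  80  82  88  99 111 119 123 124 123
 122 124 124 124]
246 [151 126 107 103 107 109 110 110 110 110 110 113 118 121 123 123 123 123
 123 122 124 123]
247 [145 117  89  81  86  94 101 108 112 117 119 121 122 123 124 122 123 123
 123 123 123 124]
[329.0776979  235.02543191]
[325.3328052  235.18116456]
[321.58161991 235.33715889]
```

View pics/s10c.png

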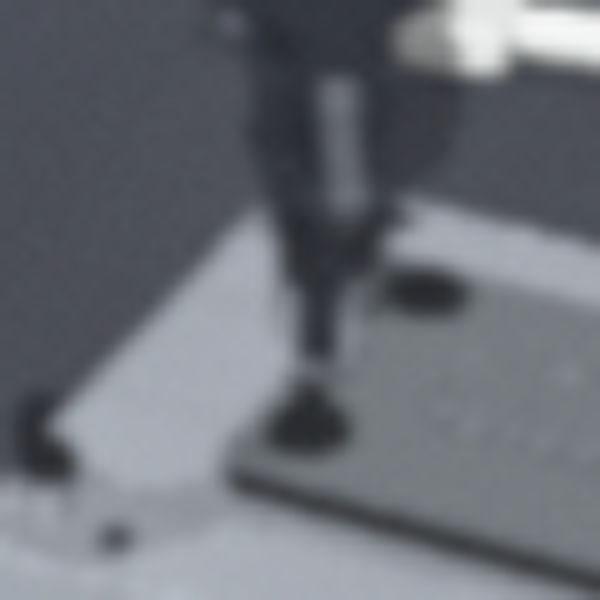

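>>> step_arm(commands=[[0, 0.002, 0, 0], [0.004, 0.002, 0, 0], [0.007, 0.002, 0, 0], [0.007, 0.002, 0, 0], [0.007, 0.002, 0, 0]])

```text
t: 11.12
tcp_pos: [0.5957, -0.0426, 0.086]
tool_rot: [0.394, 0.588, -0.389, 0.589]
force: [0.6, -0.5, -1.2]
finger_gap: 0.003
```

>>> step_arm(commands=[[0.001, 0, 0, 0], [0.002, 0, 0, 0], [0.003, 0, 0, 0], [0.003, 0, 0, 0], [0.003, 0, 0, 0]])

```text
t: 11.53
tcp_pos: [0.5957, -0.0426, 0.083]
tool_rot: [0.394, 0.588, -0.389, 0.589]
force: [-0.4, 0.2, -0.4]
finger_gap: -0.002
```

>>> step_arm(commands=[[0.001, 0, 0, 0], [0.002, 0, 0, 0], [0.003, 0, 0, 0], [0.003, 0, 0, 0]])

```text
t: 11.87
tcp_pos: [0.5959, -0.0427, 0.0803]
tool_rot: [0.394, 0.588, -0.389, 0.589]
force: [-0.5, -0.1, 3.8]
finger_gap: 0.005
```

>>> step_arm(commands=[[0.0007, 0, 0, 0], [0.0015, 0, 0, 0], [0.002, 0, 0, 0], [0.002, 0, 0, 0]])

```text
t: 12.2
tcp_pos: [0.5959, -0.0426, 0.0788]
tool_rot: [0.394, 0.588, -0.389, 0.59]
force: [-1.4, -0.5, 7.4]
finger_gap: 0.001
```

>>> step_arm(commands=[[0.0007, 0, 0, 0], [0.0015, 0, 0, 0], [0.002, 0, 0, 0], [0.002, 0, 0, 0]])

```text
t: 12.53
tcp_pos: [0.596, -0.0426, 0.0777]
tool_rot: [0.394, 0.588, -0.389, 0.59]
force: [-2.0, 0.2, 9.4]
finger_gap: 0.001
```

>>> step_arm(commands=[[0.0005, 0, 0, 0], [0.001, 0, 0, 0], [0.001, 0, 0, 0]])

```text
t: 12.78
tcp_pos: [0.5959, -0.0426, 0.0777]
tool_rot: [0.394, 0.588, -0.389, 0.59]
force: [-2.8, -0.2, 9.3]
finger_gap: 0.002
```

>>> step_arm(commands=[[0.0005, 0, 0, 0], [0.001, 0, 0, 0], [0.001, 0, 0, 0]])

```text
t: 13.03
tcp_pos: [0.596, -0.0427, 0.0777]
tool_rot: [0.394, 0.587, -0.389, 0.59]
force: [-2.4, 0.7, 9.1]
finger_gap: -0.002
```

>>> step_arm(commands=[[0.001, 0, 0, 0], [0.002, 0, 0, 0], [0.0025, 0, 0, 0], [0.0025, 0, 0, 0]])

```text
t: 13.37
tcp_pos: [0.5961, -0.0427, 0.0765]
tool_rot: [0.394, 0.587, -0.389, 0.59]
force: [-2.5, 0.6, 10.8]
finger_gap: 0.001
```

>>> step_arm(commands=[[0.001, 0, 0, 0], [0.002, 0, 0, 0], [0.0025, 0, 0, 0], [0.0025, 0, 0, 0]])

```text
t: 13.7
tcp_pos: [0.596, -0.0427, 0.0755]
tool_rot: [0.394, 0.587, -0.389, 0.59]
force: [-3.7, 0.6, 12.5]
finger_gap: -0.001
```

>>> step_arm(commands=[[0.001, -0.0004, 0, 0], [0.002, -0.0004, 0, 0], [0.003, -0.0004, 0, 0], [0.003, -0.0004, 0, 0]])

```text
t: 14.03
tcp_pos: [0.596, -0.0427, 0.074]
tool_rot: [0.394, 0.587, -0.389, 0.591]
force: [-3.1, 1.0, 12.0]
finger_gap: -0.001
```

>>> step_arm(commands=[[0.001, -0.0003, 0, 0], [0.002, -0.0003, 0, 0], [0.003, -0.0003, 0, 0], [0.003, -0.0003, 0, 0]])

```text
t: 14.37
tcp_pos: [0.596, -0.0427, 0.0725]
tool_rot: [0.394, 0.587, -0.389, 0.591]
force: [-1.1, 1.0, 12.1]
finger_gap: 0.003
```

>>> step_arm(commands=[[0.001, -0.0002, 0, 0], [0.002, -0.0002, 0, 0], [0.003, -0.0002, 0, 0], [0.003, -0.0002, 0, 0], [0.0035, -0.0002, 0, 0]])

```text
t: 14.78
tcp_pos: [0.596, -0.0427, 0.0706]
tool_rot: [0.395, 0.586, -0.388, 0.591]
force: [-2.6, 0.9, 12.3]
finger_gap: -0.001
```

>>> step_arm(commands=[[0.001, -0.0002, 0, 0], [0.002, -0.0002, 0, 0], [0.003, -0.0002, 0, 0], [0.003, -0.0002, 0, 0]])

```text
t: 15.12
tcp_pos: [0.596, -0.0427, 0.0691]
tool_rot: [0.395, 0.586, -0.388, 0.592]
force: [-2.2, 1.2, 12.1]
finger_gap: -0.002
```

>>> step_arm(commands=[[0.001, -0.0002, 0, 0], [0.002, -0.0002, 0, 0], [0.003, -0.0002, 0, 0], [0.003, -0.0002, 0, 0]])

```text
t: 15.45
tcp_pos: [0.596, -0.0427, 0.0676]
tool_rot: [0.395, 0.586, -0.388, 0.592]
force: [-2.2, 0.3, 11.7]
finger_gap: -0.004
```

```bash
python3 - <<'E'
from h import *
s,M=st(); print(M.round(4), s['force'])
d=optics.snapshot('side')
crop(d,295,200,355,260,10,'pics/s11c.png')
E
```

```text
[[ 0.0123  0.922   0.3871]
 [ 0.0028  0.3871 -0.922 ]
 [-0.9999  0.0124  0.0021]] [-2.17323431  0.29142357 11.7121791 ]
```

View pics/s11c.png

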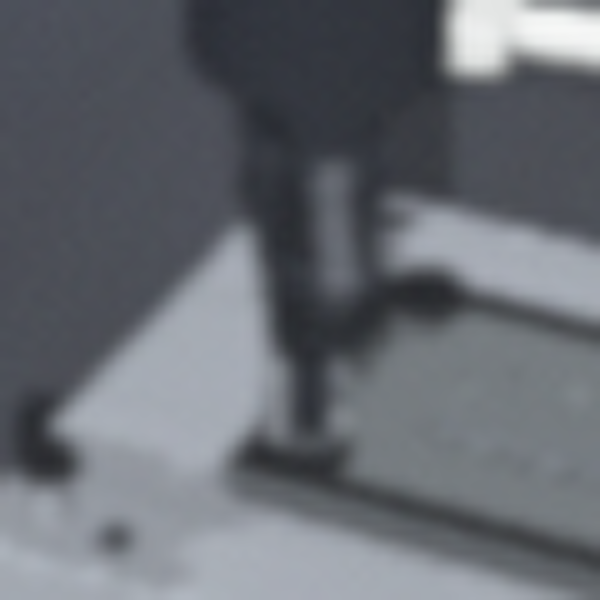

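>>> step_arm(commands=[[0.001, -0.0002, 0, 0], [0.002, -0.0002, 0, 0], [0.0022, -0.0002, 0, 0], [0.0022, -0.0002, 0, 0]])

```text
t: 15.83
tcp_pos: [0.596, -0.0427, 0.0669]
tool_rot: [0.395, 0.586, -0.388, 0.592]
force: [-3.0, 0.7, 11.8]
finger_gap: 0.0
```

>>> step_arm(commands=[[0.001, -0.0002, 0, 0], [0.002, -0.0002, 0, 0], [0.0022, -0.0002, 0, 0], [0.0022, -0.0002, 0, 0]])

```text
t: 16.17
tcp_pos: [0.5959, -0.0427, 0.0663]
tool_rot: [0.395, 0.585, -0.388, 0.592]
force: [-2.2, 0.3, 11.1]
finger_gap: -0.0
```

>>> step_arm(commands=[[0.001, -0.0002, 0, 0], [0.002, -0.0002, 0, 0], [0.0022, -0.0002, 0, 0], [0.0022, -0.0002, 0, 0]])

```text
t: 16.5
tcp_pos: [0.5959, -0.0427, 0.0656]
tool_rot: [0.395, 0.585, -0.388, 0.593]
force: [-2.7, 0.9, 12.9]
finger_gap: 0.001
```

>>> step_arm(commands=[[0.001, -0.0002, 0, 0], [0.002, -0.0002, 0, 0], [0.0025, -0.0002, 0, 0], [0.0025, -0.0002, 0, 0]])

```text
t: 16.83
tcp_pos: [0.596, -0.0427, 0.0649]
tool_rot: [0.395, 0.585, -0.388, 0.593]
force: [-3.4, 0.6, 14.4]
finger_gap: -0.003
```

>>> step_arm(commands=[[0.001, -0.0002, 0, 0], [0.002, -0.0002, 0, 0], [0.0025, -0.0002, 0, 0], [0.0025, -0.0002, 0, 0]])

```text
t: 17.17
tcp_pos: [0.596, -0.0427, 0.0645]
tool_rot: [0.395, 0.585, -0.387, 0.593]
force: [-4.4, 0.8, 14.6]
finger_gap: 0.001
```

>>> step_arm(commands=[[0.001, -0.0003, 0, 0], [0.002, -0.0003, 0, 0], [0.0027, -0.0003, 0, 0], [0.0027, -0.0003, 0, 0]])

```text
t: 17.5
tcp_pos: [0.596, -0.0427, 0.0644]
tool_rot: [0.395, 0.584, -0.387, 0.594]
force: [-4.4, 0.8, 18.4]
finger_gap: -0.001
```

>>> step_arm(commands=[[0.001, -0.0003, 0, 0], [0.002, -0.0003, 0, 0], [0.0027, -0.0003, 0, 0], [0.0027, -0.0003, 0, 0]])

```text
t: 17.83
tcp_pos: [0.596, -0.0427, 0.0644]
tool_rot: [0.395, 0.584, -0.387, 0.594]
force: [-4.1, 1.4, 19.5]
finger_gap: -0.0
```

>>> step_arm(commands=[[-0.003, 0, 0, 0], [-0.006, 0, 0, 0], [-0.01, 0, 0, 0], [-0.03, 0, 0, 0], [-0.06, 0, 0, 0], [-0.09, 0, 0, 0], [-0.12, 0, 0, 0], [-0.12, 0, 0, 0]])

```text
t: 18.5
tcp_pos: [0.5976, -0.0438, 0.19]
tool_rot: [0.396, 0.58, -0.386, 0.598]
force: [1.6, 0.4, 0.8]
finger_gap: 0.003
```

```bash
python3 - <<'E'
from h import *
s,M=st(); print(s['t'],s['tcp_pos'],s['force']);print(M.round(4))
d=optics.snapshot('side')
cv2.imwrite('pics/side12.png',d[:,:,::-1])
crop(d,295,200,395,275,8,'pics/s12c.png')
E
```

```text
18.5 [ 0.59755815 -0.0437527   0.18998331] [1.61963611 0.44901129 0.81611715]
[[ 0.0297  0.9211  0.3881]
 [-0.0014  0.3883 -0.9215]
 [-0.9996  0.0268  0.0128]]
```

View pics/s12c.png

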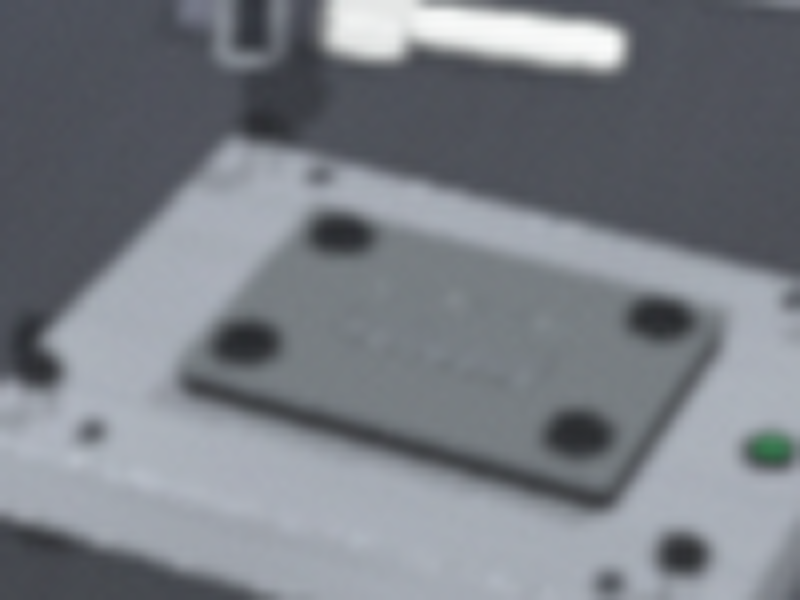

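```bash
python3 - <<'E'
from h import *
print(to([.604,-.0394,.09]).round(4))
a=cv2.imread('pics/side12.png').astype(int).sum(2)//3
for c,n in (((325,242),'new'),((337,229),'A'),((367,254),'B'),((377,239),'C')):
    print(n)
    for r in range(c[1]-5,c[1]+6): print(a[r,c[0]-8:c[0]+9])
E
```

```text
[ 0.0976  0.0065 -0.0017]
new
[174 175 176 175 176 168 155 140 128 126 124 124 124 125 126 125 126]
[174 175 175 174 169 159 142 129 123 121 123 123 125 125 125 124 124]
[175 175 174 170 157 140 123 112 107 104 109 116 121 125 126 124 125]
[174 173 171 159 138 112  92  80  75  73  80  91 106 119 123 124 126]
[174 170 162 143 118  89  65  51  47  49  53  65  86 109 122 125 125]
[169 161 147 128  98  71  52  45  42  43  44  53  73 103 120 125 125]
[164 147 133 116  91  64  49  48  46  47  49  56  77 104 120 126 125]
[153 137 126 117  98  77  64  58  56  57  62  74  91 111 121 125 125]
[141 126 122 119 113  99  91  85  82  83  90 102 112 120 124 124 125]
[128 110 110 112 112 113 111 112 111 111 115 120 123 125 125 125 125]
[117  92  85  89  96 103 111 115 119 121 122 125 125 126 125 126 124]
A
[173 173 175 176 171 167 166 170 172 175 174 174 175 174 174 173 174]
[173 174 174 171 163 153 150 152 157 161 167 170 173 175 176 173 174]
[174 174 170 162 146 128 115 112 115 122 135 149 160 168 170 172 173]
[176 174 167 150 123  98  77  69  69  74  87 109 129 145 154 160 163]
[176 169 156 135 1
[... 1315 characters left out ...]

[129 133 138 142 148 153 157 160 163 166 170 172 173 173 173 174 175]
[126 125 127 129 129 130 128 129 135 144 151 158 166 168 172 173 174]
[125 125 124 123 115 101  88  85  87  96 106 124 142 156 161 164 169]
[125 125 124 117 100  75  60  52  53  56  64  84 111 131 141 147 155]
[125 124 123 112  89  61  48  46  46  44  47  62  86 111 125 130 143]
[125 125 123 112  89  64  50  49  49  48  47  57  80 106 117 121 138]
[125 126 124 118 101  84  71  61  54  59  62  77  95 110 112 115 137]
[125 125 125 123 117 111 100  89  83  85  91 102 113 114 106 109 139]
[124 124 125 126 124 122 119 114 112 113 116 119 119 110  98 110 145]
[125 126 125 125 126 125 124 124 124 124 124 122 114 100  97 124 156]
```

>>> step_arm(commands=[[0, 0.0065, -0.0017, 0], [0.02, 0.0065, -0.0017, 0], [0.045, 0.0065, -0.0017, 0], [0.07, 0.0065, -0.0017, 0], [0.085, 0.0065, -0.0017, 0], [0.09, 0.0065, -0.0017, 0], [0.09, 0.0065, -0.0017, 0], [0.09, 0.0065, -0.0017, 0]])

```text
t: 19.22
tcp_pos: [0.6037, -0.0392, 0.0968]
tool_rot: [0.396, 0.582, -0.386, 0.596]
force: [0.0, 0.0, 0.7]
finger_gap: -0.001
```

```bash
python3 - <<'E'
from h import *
s,M=st(); print(s['t'],s['tcp_pos'],s['force']);print(M.round(4),to([.604,-.0394,.074]).round(4))
d=optics.snapshot('side')
crop(d,295,200,355,260,10,'pics/s13c.png')
E
```

```text
19.2167 [ 0.60369668 -0.0391872   0.09681389] [0.04692304 0.02529416 0.73042316]
[[ 2.450e-02  9.213e-01  3.881e-01]
 [ 1.000e-04  3.882e-01 -9.216e-01]
 [-9.997e-01  2.260e-02  9.500e-03]] [ 0.0228 -0.0003  0.0001]
```

View pics/s13c.png

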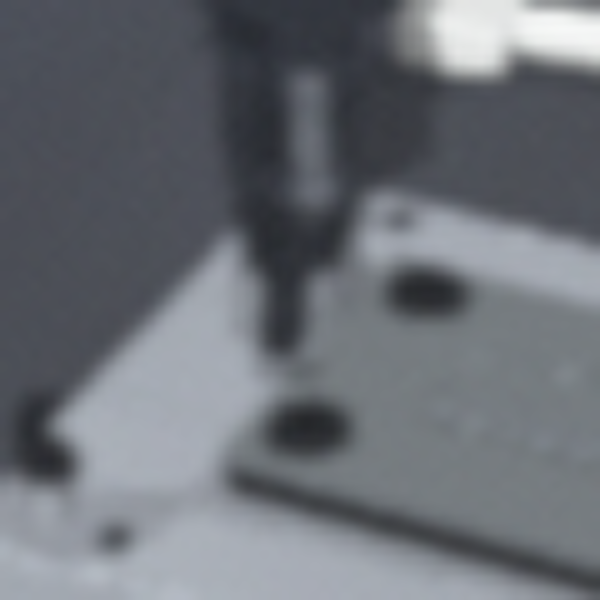

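>>> step_arm(commands=[[0.008, 0.002, 0, 0], [0.016, 0.002, 0, 0], [0.02, 0.002, 0, 0], [0.022, 0.002, 0, 0], [0.022, 0.002, 0, 0]])

```text
t: 19.68
tcp_pos: [0.6062, -0.0385, 0.0751]
tool_rot: [0.396, 0.582, -0.386, 0.596]
force: [0.6, 0.4, 1.4]
finger_gap: -0.001
```

>>> step_arm(commands=[[0.0015, 0, 0, 0], [0.003, 0, 0, 0], [0.0045, 0, 0, 0], [0.0045, 0, 0, 0]])

```text
t: 20.02
tcp_pos: [0.6064, -0.0385, 0.0708]
tool_rot: [0.396, 0.582, -0.386, 0.597]
force: [-0.9, 0.3, 2.0]
finger_gap: 0.003
```

>>> step_arm(commands=[[0.0015, 0, 0, 0], [0.003, 0, 0, 0], [0.003, 0, 0, 0]])

```text
t: 20.27
tcp_pos: [0.6065, -0.0385, 0.0684]
tool_rot: [0.396, 0.582, -0.386, 0.597]
force: [-2.3, 1.0, 6.8]
finger_gap: 0.006
```

>>> step_arm(commands=[[0.0015, 0, 0, 0], [0.003, 0, 0, 0], [0.003, 0, 0, 0]])

```text
t: 20.52
tcp_pos: [0.6065, -0.0385, 0.0666]
tool_rot: [0.396, 0.581, -0.386, 0.597]
force: [-2.7, 0.4, 9.7]
finger_gap: -0.003
```

>>> step_arm(commands=[[0.0015, 0, 0, 0], [0.0025, 0, 0, 0], [0.0025, 0, 0, 0], [0.0025, 0, 0, 0]])

```text
t: 20.85
tcp_pos: [0.6065, -0.0385, 0.0658]
tool_rot: [0.396, 0.581, -0.386, 0.597]
force: [-3.2, -0.1, 12.4]
finger_gap: 0.002
```

>>> step_arm(commands=[[0.0015, 0, 0, 0], [0.0025, 0, 0, 0], [0.0025, 0, 0, 0], [0.0025, 0, 0, 0]])

```text
t: 21.18
tcp_pos: [0.6065, -0.0385, 0.0652]
tool_rot: [0.396, 0.581, -0.386, 0.597]
force: [-2.9, 0.4, 13.6]
finger_gap: -0.001
```

>>> step_arm(commands=[[0.0015, -0.0003, 0, 0], [0.0027, -0.0003, 0, 0], [0.0027, -0.0003, 0, 0], [0.0027, -0.0003, 0, 0]])

```text
t: 21.52
tcp_pos: [0.6065, -0.0385, 0.0647]
tool_rot: [0.396, 0.581, -0.386, 0.598]
force: [-2.5, 1.1, 14.6]
finger_gap: -0.001
```

>>> step_arm(commands=[[0.0015, -0.0003, 0, 0], [0.0027, -0.0003, 0, 0], [0.0027, -0.0003, 0, 0], [0.0027, -0.0003, 0, 0]])

```text
t: 21.85
tcp_pos: [0.6065, -0.0385, 0.0644]
tool_rot: [0.396, 0.581, -0.386, 0.598]
force: [-3.7, 0.6, 15.9]
finger_gap: 0.004
```

>>> step_arm(commands=[[0.0015, -0.0003, 0, 0], [0.0028, -0.0003, 0, 0], [0.0028, -0.0003, 0, 0], [0.0028, -0.0003, 0, 0]])

```text
t: 22.18
tcp_pos: [0.6066, -0.0385, 0.0643]
tool_rot: [0.396, 0.58, -0.385, 0.598]
force: [-4.7, 1.5, 16.8]
finger_gap: 0.002
```

>>> step_arm(commands=[[-0.003, 0, 0, 0], [-0.006, 0, 0, 0], [-0.01, 0, 0, 0], [-0.03, 0, 0, 0], [-0.06, 0, 0, 0], [-0.09, 0, 0, 0], [-0.12, 0, 0, 0], [-0.12, 0, 0, 0]])

```text
t: 22.85
tcp_pos: [0.6069, -0.0392, 0.1902]
tool_rot: [0.397, 0.576, -0.384, 0.602]
force: [-0.1, -0.3, 0.1]
finger_gap: -0.004
```

>>> step_arm(commands=[[-0.03, -0.03, 0, 0], [-0.06, -0.06, 0, 0], [-0.06, -0.09, 0, 0], [-0.06, -0.12, 0, 0], [-0.06, -0.15, 0, 0], [-0.06, -0.15, 0, 0], [-0.06, -0.15, 0, 0], [-0.06, -0.15, 0, 0]])

```text
t: 23.52
tcp_pos: [0.4672, -0.0977, 0.2446]
tool_rot: [0.398, 0.576, -0.384, 0.603]
force: [0.1, 0.0, -0.2]
finger_gap: -0.002
```

```bash
python3 - <<'E'
from h import *
s,M=st(); print(s['t'],s['tcp_pos'],s['force'],s['qd'].round(3))
d=optics.snapshot('side'); cv2.imwrite('pics/side14.png',d[:,:,::-1])
crop(d,275,200,415,360,3.7,'pics/s14c.png')
A=cv2.imread('pics/side0.png').astype(int);B=d[:,:,::-1].astype(int)
cv2.imwrite('pics/t14.png',optics.snapshot('top')[:,:,::-1])
E
```

```text
23.5167 [ 0.46720489 -0.09770362  0.24463048] [ 0.11205694  0.04696824 -0.18986962] [ 0.014  0.012 -0.023 -0.001  0.004 -0.003]
```

View pics/s14c.png

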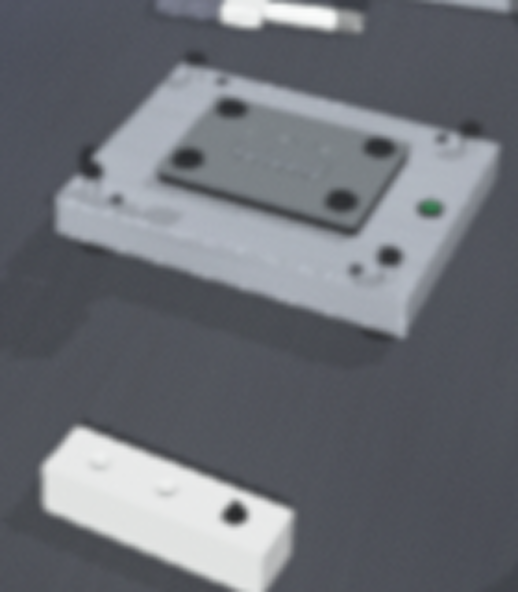

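View pics/side14.png

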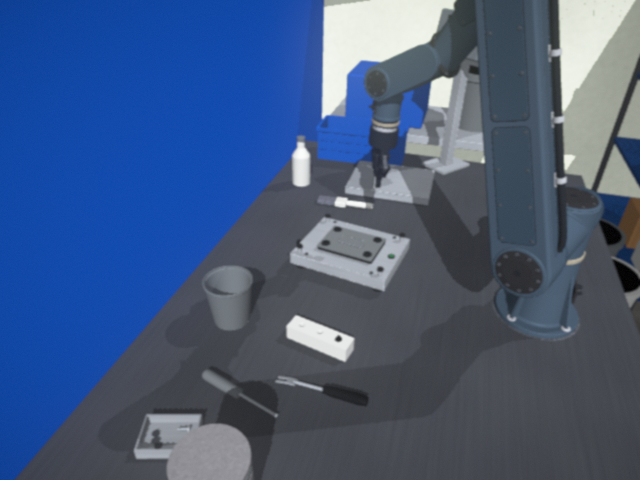

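All four collars look alike: the new one sits at about (325.5,242.5) in the side view, with no pin standing proud. The small rivet is still in the block, nothing else has moved, and the arm is clear. I'll hand the job in.

```bash
python3 -c "
from station import manip
print(manip.sign_off())"
```

```text
the job is handed in; nothing more can be done
None
```

I moved the large rivet from the white block into the empty corner hole, seated its collar on the cover, and pressed its pin down. I handed the job in at about 23.6 s of the 54 s allowed.

- **Seating:** the rivet went in with no more than about 3 N of force. I let go and confirmed in the side view that the collar sat on the cover with the pin still standing proud, before pressing.
- **Pressing:** the pin slid at about 12 N as the cover sank onto its hard stop. The highest force I read was 19.5 N. That is a reading at the end of each move, so brief peaks in between were not seen.
- **Second press:** the tool had tilted about 1–2° while pushing, so I pressed again with its low edge over the pin, reaching 16.8 N. It met the stop at the same height, so I take the pin to be fully down.
- **Last checks:** in the side view the new collar looks like the other three. I judge the pin flush to within about 0.3 mm, which is the limit of the picture. The small rivet, the tools and the rest of the bench look unmoved there, and the arm was clear with no load.
- **Not checked or disagreeing:** no camera could see the foot, so I infer that it spread from the pin's travel. The two cameras disagreed by about 3–4 mm on the tool's sideways offset from the rivet, so I used the side view of tool and rivet together for the press. I took a last picture from above but did not examine it.

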